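# Tension the fret saw blade and load the offcut on its tilted table

### The arm

A 6-joint arm with a two-finger parallel gripper is mounted at the origin on a cart in front of the work surface, level with it; the furniture and walls round the work are solid. World frame = base frame: x ahead of the robot, y to its left, z up, the work surface at z = 0. Lengths are in m, angles in rad, forces in N, time in s.
With the tool pointing down it reaches from about 0.25 to 0.8 m from the base axis. Payload 8.5 kg.
Tool frame: the origin (TCP) lies midway between the tips of the shut fingers; the grasp point (between the pads) lies 19 mm behind it; z points along the fingers, y is the line along which they close (so a half turn about z gives the same grasp; the last joint's range is limited). The gripper opens to 85 mm and grips with 20 to 120 N. Pads are 22 mm wide; open, the fingers measure 114 mm over their backs; the gripper's body (76 mm by 85 mm) begins 54 mm behind the grasp point. The pads swing forward as they close: fully open they stand 13 mm farther back than shut.
Start: joints at [-1.183, 0.238, -0.013, 1.319, 0, 1.571], TCP at [0.199, -0.486, 0.231] pointing down, gripper open.
Joint ranges: [-2.66, 2.66], [-1.03, 1.9], [-1.14, 1.46], [-1.82, 2.27], [-1.45, 1.34], [-3.14, 3.14]. Speed limits (rad/s): [2.22, 2.22, 2.79, 3.14, 3.14, 3.14].

### API

Orientations are given as a rotation vector (axis times angle).
In Python, from bench import ctrl, optics gives the robot as it stands.
- The arm moves only by the tool jog_arm, never from a script. Its argument "plan" is a list of rows, each an object of numbers: "hand": the opening in per cent of the stroke, from 0 (shut) to 100 (fully open); "tx", "ty", "tz": the shift along the tool's x, y, z in cm; "turn": the turn about the tool's z in rad. A call has 1 to 20 rows; each row shifts and turns the commanded pose from where the row before left it, along the tool's axes as they then stand; what a row does not reach is not made up. A row lasts 1/12 s, in which the tool goes at most 41.7 mm and 7.16 degrees, less where a joint would pass 70% of its speed; a pose out of reach is approached as far as the arm can. A call is refused whole if a number of a shift passes 4.17 or a number of a turn 0.125, either way. A call with a gripper value outside its range is refused whole. The fingers move at their own pace and stop on an object; "force" is the grip in N (left out, the last holds). Time passes only in rows, so rows that do not move let the fingers close. It gives the time, the measured TCP pose, the force, the opening and the grip force at its end, in the units of the state.
- ctrl.state(): the state, without advancing time (a new reading comes with each control period).
- optics.capture(name): name is "side" or "top" or "wrist"; returns a dict with "pixels" (400x640x3 uint8, red, green, blue), "fx", "fy", "cx", "cy" (pixels), "pose" (4x4, takes a point from camera to world coordinates); the wrist camera has in their place "T_tool_cam" (4x4, takes a point from camera to tool coordinates, whose origin is the TCP and whose axes are the flange's). Camera axes: x right, y down, z forward; pixel columns grow to the right and rows downward; lengths in m; the calibration is good to about 2 mm. A picture is of the moment at which its call begins: read the wrist's pose just before it. There is no depth.
- ctrl.job_done(): hands the job in; it is judged then, once.
Trained networks look in a picture, given as the dict that the camera call returned (one of the last four; its "shot" number tells which), for a name from the list of things; names that differ only in an ending like _2 or _b are one class to them, and where a whole thing is asked for, a point or a joint stands for the part that bears it (a point fixed in the world has none). Each returns a list of dicts, best first, with "conf" (0 to 1); they miss things now and then, are a little off and sometimes report something else, mostly with a low value. They report only what shows in the picture. A call takes as long as a camera call. They do not tell look-alikes from the thing itself.
- optics.search_frame(picture, thing): "position" ([x, y, z] in m, in the coordinates of the camera as it stood for that picture, good to about 4 mm: the middle of the surface that is visible of it).
- optics.silhouettes(picture, thing): "pixels" (400x640 bool, what is visible of it).
- optics.pinpoint(picture, thing): "position" ([x, y, z] in m, in the coordinates of the camera as it stood for that picture, good to about 4 mm: a listed point, or the origin of a listed thing).
The state is a dict: "time_s": time; "q": joint angles; "dq": joint speeds; "joint_torque": joint torques, N m; "tool_pos": TCP position; "tcp_rot": TCP orientation; "ft_force": force on the tool from outside, world axes, zero at the start; "moment": the same for the moment, N m; "gripper_width": finger opening in m; "grip_force": force on a finger pad.
Only numpy, scipy, OpenCV 4.12 (cv2) and the standard library are available. Lean on these libraries where they do the work, as an engineer would, in place of code of your own. Each camera call takes 0.05 s, during which the arm holds its last target. There are 200 camera calls.

### The job

First, before touching the offcut, wind the fret saw's tension wheel clockwise by its upright handle until it feels firm and the gauge pointer stands between the two raised bars on the gauge plate; do not wind the pointer on past the upper bar. Then lay the short thick offcut on the saw's sloping table, its length pointing up the slope in line with the blade and its lower end right against the lip, and let go. Leave the mug and the tape measure where they are.

Things in the scene. Friction and masses are not known exactly. Their poses are not given: they have to be found in the camera images.
- fret_saw: Small grey bench fret saw, fixed, at a new place and yaw each time. Origin: underside of its base, on the bench; x axis from the table's lip to the column, z up. Base 200x150 mm, 20 mm high, column at the rear (x = 85 to 125 mm). The gauge plate sticks out on its +y side: y = 63 to 107 mm, x = 20 to 80 mm, top at z = 190 mm
- saw_table: The saw's fixed steel table, sloping 20 degrees. Origin: on its surface, in the middle of the foot of the lip's inner face. x axis up the slope along the surface, y along the lip, z square off the surface. 155 mm up the slope, 150 mm wide; lip 12 mm thick, 15 mm above the surface, full width. The blade passes through at x = 128 mm, y = 0; nothing above the table below x = 105 mm
- tension_wheel (a joint): Turn of the wheel in rad, grows when wound clockwise seen from above (tightening). Starts at 0 to 3.5; firm, set tension is at 8.3 to 9.7, hard stop at 11. It holds itself: the wheel stays where it is left. Pushing the handle takes 4 N at 0, 7.5 N at 3.5 and rises steadily to 13 N at 9, when firm
- wheel_hub (a point): Centre of the wheel on its upright axis, at the top face of the wheel's disc (fixed point, 209 mm above the bench). The wheel is a dark solid disc of 115 mm diameter, 12 mm thick, with a hub of 28 mm diameter that stands 15 mm above the disc
- wheel_handle (a point): Middle of the upper end of the wheel's upright handle: a black post of 18 mm diameter, 45 mm tall above the disc, 44 mm from the wheel's axis; it goes round with the wheel and can be pushed sideways with closed fingers
- gauge (a joint): Reading of the blade tension gauge in m: travel of the black pointer up the gauge plate, 0.005 m per rad of the wheel (0.045 at 9 rad). Right tension, with the pointer between the two raised bars: 0.0415 to 0.0485; above 0.0525 (past the upper bar) the blade is overstrained
- gauge_middle (a point): Point on the gauge plate midway between its two raised dark bars (pointer there at gauge = 0.045). The plate is light metal, 80x44 mm, leaning back 45 degrees, facing the front of the saw; the bars are 10 mm apart; the pointer is a black bar with a round middle that climbs the plate from below
- offcut_2: The short thick wooden offcut, a plain block 45x100x35 mm (x, y, z), loose, lying flat on the bench to the left of the mitre saw's front knob, 100 mm length along its y axis. Origin: centre of its underside. The thin 160 mm offcut at the back is another one
- mug: Blue and white mug, 78 mm across, 92 mm high, standing on the bench; a bystander. Origin: underside
- tape_measure: Yellow tape measure, 68x85x31 mm, lying on the bench; a bystander. Origin: underside
- saw_nose (a point): Middle of the upper front edge of the saw's arm, 185 mm above the bench. The arm is 42 mm wide, 30 mm thick and runs back from here 120 mm to the column. Under it, 20 mm behind this point, hangs the upright blade, 8 mm wide. The tension wheel lies on the arm; nothing is above the wheel
Things that resemble listed ones, but are neither listed nor needed, are in the scene too. What is shaped like the offcut_2 but turquoise is not meant.

How it is judged:
By the outcome, as a careful person would: the job done as asked, in the order asked, and still so for the second after the job is handed in, with the robot touching nothing.
It also fails if it takes over 61 s, if anything falls off the work surface, if the arm or the gripper's body presses on something with over 40 N, if the wrist force passes 120 N, or if a joint passes its speed limit or range.

## Working session

There is one attempt and no reset: what is moved stays moved. The work goes in short steps, Python scripts to look and compute and a tool call to move; the robot and the scene stay as the last step left them, time stands still between calls to the robot, and variables do not carry over. Pictures are saved under pics/ and viewed, at most 10 in all, crops included, and the job is handed in when it is done.

Besides the shell and the picture viewer there is one more tool, called as name(argument=value, ...) on one line, values as JSON. jog_arm: Moves the arm, as the interface text tells. Its arguments: {"type":"object","properties":{"plan":{"type":"array","items":{"type":"object","properties":{"hand":{"type":"number"},"tx":{"type":"number"},"ty":{"type":"number"},"tz":{"type":"number"},"turn":{"type":"number"}}}},"force":{"type":"number"}},"required":["plan"]}

```bash
mkdir -p pics; ls
cat > h.py <<'E'
import numpy as np, cv2
from bench import ctrl, optics
from scipy.spatial.transform import Rotation as R
def cam(name):
    s=ctrl.state(); p=optics.capture(name)
    if name=="wrist":
        T=np.eye(4);T[:3,:3]=R.from_rotvec(s["tcp_rot"]).as_matrix();T[:3,3]=s["tool_pos"]
        M=T@p["T_tool_cam"]
    else: M=np.array(p["pose"])
    return p,M
def w(M,x): return (M@np.r_[x,1])[:3]
def find(p,M,th,f="pinpoint",n=3):
    for d in getattr(optics,f)(p,th)[:n]:
        x=np.array(d["position"]); u=(p["fx"]*x[0]/x[2]+p["cx"],p["fy"]*x[1]/x[2]+p["cy"])
        print(th,f,round(d["conf"],2),np.round(w(M,x),4),np.round(u))
def proj(p,M,X):
    c=np.linalg.inv(M)@np.r_[X,1]; return np.array([p["fx"]*c[0]/c[2]+p["cx"],p["fy"]*c[1]/c[2]+p["cy"]])
def ray(p,M,u,z):
    d=M[:3,:3]@[(u[0]-p["cx"])/p["fx"],(u[1]-p["cy"])/p["fy"],1]; o=M[:3,3]; return o+d*(z-o[2])/d[2]
def save(p,n): cv2.imwrite("pics/"+n+".png",p["pixels"][:,:,::-1])
E
python3 - <<'E'
from h import *
for c in ["top","side"]:
    p,M=cam(c);save(p,c+"0");print(c,M[:3,3],p["fx"])
    for t in ["fret_saw","saw_table","wheel_hub","wheel_handle","gauge_middle","saw_nose","offcut_2","mug","tape_measure"]: find(p,M,t)
s=ctrl.state();print(s["time_s"],s["tool_pos"],s["tcp_rot"],R.from_rotvec(s["tcp_rot"]).as_matrix().round(3))
E
```

```text
pics
top [ 0.3601923  -0.02240648  1.18724957] 415.01729931010334
fret_saw pinpoint 0.8 [ 0.5215 -0.2636  0.0041] [429. 196.]
saw_table pinpoint 0.87 [ 0.4272 -0.2719  0.0486] [438. 228.]
wheel_hub pinpoint 0.6 [ 0.5849 -0.2628  0.212 ] [445. 158.]
wheel_handle pinpoint 0.62 [ 0.6304 -0.2549  0.2506] [444. 135.]
gauge_middle pinpoint 0.65 [ 0.5728 -0.1774  0.1683] [406. 168.]
gauge_middle pinpoint 0.58 [ 0.4292 -0.2706  0.0468] [437. 228.]
saw_nose pinpoint 0.87 [ 0.5271 -0.2658  0.1853] [445. 183.]
offcut_2 pinpoint 0.72 [ 0.4774  0.1582 -0.0007] [282. 216.]
mug pinpoint 0.6 [0.6074 0.2619 0.0011] [247. 173.]
mug pinpoint 0.3 [ 0.5247 -0.2665  0.1849] [445. 184.]
tape_measure pinpoint 0.96 [ 0.609   0.1539 -0.0048] [284. 172.]
tape_measure pinpoint 0.68 [ 0.5871 -0.264   0.2101] [445. 157.]
side [0.36671904 0.82006384 0.71765969] 403.65069663913187
fret_saw pinpoint 0.71 [ 0.5163 -0.2688 -0.0016] [333. 190.]
saw_table pinpoint 0.84 [ 0.4273 -0.2747  0.0444] [362. 179.]
wheel_hub pinpoint 0.72 [ 0.5812 -0.2643  0.2099] [312. 129.]
wheel_hub pinpoint 0.64 [0.4688 0.1537 0.0011] [329. 286.]
wheel_handle pinpoint 0.72 [ 0.6278 -0.2593  0.2572] [295. 114.]
gauge_middle pinpoint 0.75 [ 0.5727 -0.179   0.171 ] [310. 155.]
gauge_middle pinpoint 0.64 [6.075e-01 2.618e-01 6.000e-04] [260. 316.]
saw_nose pinpoint 0.74 [ 0.5272 -0.2677  0.188 ] [330. 137.]
saw_nose pinpoint 0.74 [ 0.5729 -0.1787  0.172 ] [309. 154.]
offcut_2 pinpoint 0.96 [0.4705 0.1548 0.0016] [328. 287.]
offcut_2 pinpoint 0.59 [ 0.4994 -0.0615  0.0012] [329. 229.]
mug pinpoint 0.74 [0.6057 0.2599 0.0043] [261. 314.]
tape_measure pinpoint 0.81 [ 6.091e-01  1.532e-01 -1.000e-04] [272. 280.]
1.0 [ 0.19851147 -0.48596419  0.23125699] [-3.08260050e+00 -6.05272705e-01  5.20420721e-05] [[ 0.926  0.378 -0.   ]
 [ 0.378 -0.926  0.   ]
 [-0.    -0.    -1.   ]]
```

View pics/top0.png

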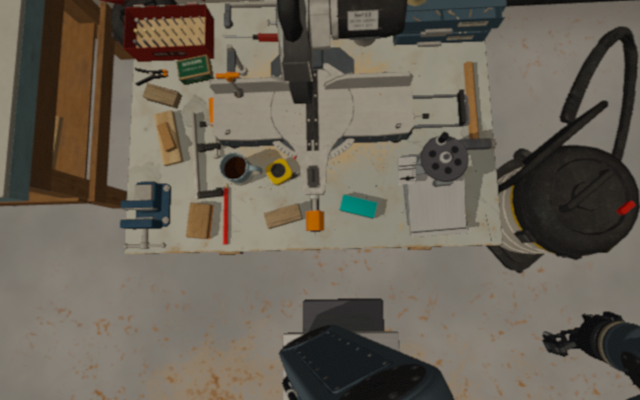

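View pics/side0.png

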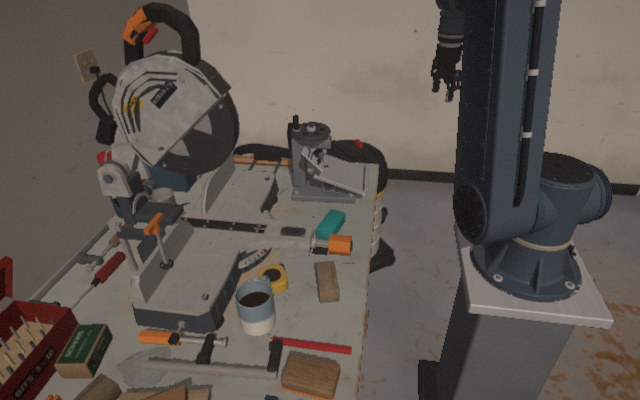

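The top view shows these block candidates:
- wood block at (283,216), just left of the orange knob (314,219)
- turquoise block (358,205)
- brown block (200,220)
- more wood at (162,95) and (168,137)

From the description I choose (283,216), and I'll check it in a crop together with the gauge.

Run:
```python
from h import *
p,M=cam("top"); a=p["pixels"]
for d in optics.silhouettes(p,"offcut_2")[:3]:
    m=d["pixels"].astype(np.uint8); ys,xs=np.nonzero(m); print(d["conf"],xs.mean(),ys.mean(),m.sum(),cv2.minAreaRect(np.c_[xs,ys].astype(np.float32)))
    pts=np.array([ray(p,M,u,.0255)[:2] for u in zip(xs,ys)]); print(cv2.minAreaRect((pts*1000).astype(np.float32)))
q,N=cam("side"); b=q["pixels"]
r=lambda im,x,y,ww,hh: cv2.resize(im[y:y+hh,x:x+ww],(400,300),interpolation=cv2.INTER_CUBIC)
o=np.vstack([np.hstack([r(a,250,185,80,60),r(a,390,125,80,60)]),np.hstack([r(b,300,250,80,60),r(b,280,110,80,60)])])
cv2.imwrite("pics/crop1.png",o[:,:,::-1])
print(cam("wrist")[0]["T_tool_cam"])
for t in ["wheel_hub","wheel_handle","gauge_middle","saw_nose","saw_table"]: find(q,N,t,n=1); find(p,M,t,n=1)
```

```text
0.67 283.63870967741934 215.50483870967741 620 ((283.3869323730469, 215.41558837890625), (17.494312286376953, 36.850921630859375), 73.61045837402344)
((476.7160949707031, 151.5154266357422), (49.868438720703125, 103.8238754272461), 14.837356567382812)
0.64 358.37299035369773 206.05466237942122 622 ((358.3735656738281, 206.0477294921875), (36.27733612060547, 17.613994598388672), 12.994616508483887)
((497.20703125, -60.46043014526367), (101.7304458618164, 49.94261932373047), 75.30427551269531)
[[-6.71958774e-04 -9.65411300e-01 -2.60730839e-01  6.59881546e-02]
 [ 9.99999746e-01 -7.10337997e-04  5.29654462e-05  5.50265529e-04]
 [-2.36340462e-04 -2.60730737e-01  9.65411532e-01 -1.42394520e-01]
 [ 0.00000000e+00  0.00000000e+00  0.00000000e+00  1.00000000e+00]]
wheel_hub pinpoint 0.69 [ 0.5804 -0.2645  0.2083] [312. 130.]
wheel_hub pinpoint 0.79 [ 0.5845 -0.2583  0.2104] [443. 158.]
wheel_handle pinpoint 0.69 [ 0.6269 -0.2598  0.257 ] [295. 114.]
wheel_handle pinpoint 0.84 [ 0.627  -0.2539  0.2518] [444. 136.]
gauge_middle pinpoint 0.8 [ 0.5717 -0.183   0.1707] [310. 154.]
gauge_middle pinpoint 0.66 [ 0.5763 -0.1782  0.164 ] [406. 167.]
saw_nose pinpoint 0.87 [ 0.5268 -0.2663  0.1853] [330. 138.]
saw_nose pinpoint 0.92 [ 0.5252 -0.2648  0.1866] [445. 184.]
saw_table pinpoint 0.92 [ 0.4271 -0.2727  0.0442] [362. 179.]
saw_table pinpoint 0.71 [ 0.4288 -0.2707  0.047 ] [437. 228.]
```

View pics/crop1.png

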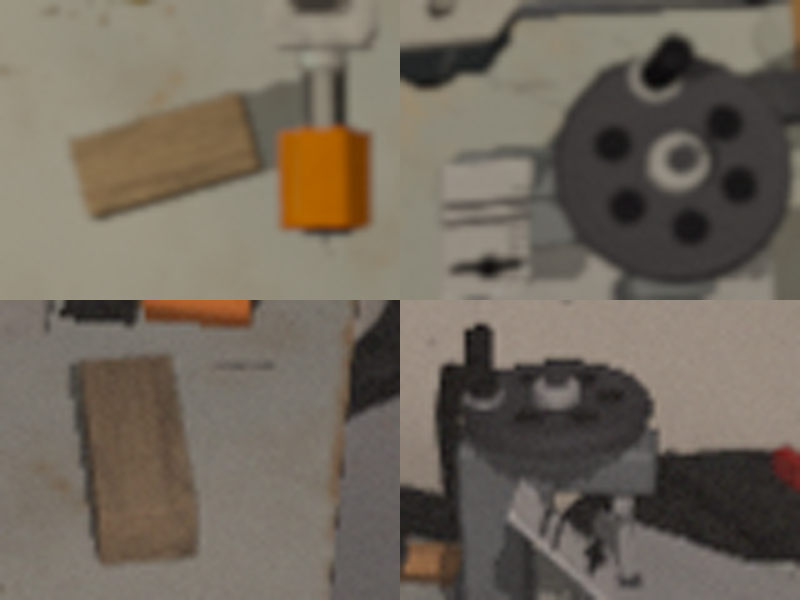

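jog_arm(plan=[{"tx": 2.6, "ty": -0.5, "tz": -1.5}, {"tx": 2.6, "ty": -0.5, "tz": -1.5}, {"tx": 2.6, "ty": -0.5, "tz": -1.5}, {"tx": 2.6, "ty": -0.5, "tz": -1.5}, {"tx": 2.6, "ty": -0.5, "tz": -1.5}, {"tx": 2.6, "ty": -0.5, "tz": -1.5}, {"tx": 2.6, "ty": -0.5, "tz": -1.5}, {"tx": 2.6, "ty": -0.5, "tz": -1.5}, {"tx": 2.6, "ty": -0.5, "tz": -1.5}, {"tx": 2.6, "ty": -0.5, "tz": -1.5}, {"tx": 2.6, "ty": -0.5}, {"tx": 2.6, "ty": -0.5}, {"tx": 2.6, "ty": -0.5}, {"tx": 2.6, "ty": -0.5}, {"tx": 2.6, "ty": -0.5}, {"hand": 40}, {"hand": 40}])

```text
schema error: expected keys hand, tx, ty, tz, turn
```

Run:
```python
from h import *
p,M=cam("wrist");save(p,"w1");s=ctrl.state();print(s["time_s"],s["tool_pos"],s["tcp_rot"],s["q"],s["gripper_width"])
for t in ["wheel_hub","wheel_handle","gauge_middle","saw_nose","saw_table"]: find(p,M,t,n=1)
```

```text
1.75 [ 0.19849563 -0.48598861  0.23128432] [-3.08266964e+00 -6.05266196e-01  6.51763282e-05] [-1.18302154e+00  2.38183503e-01 -1.35014499e-02  1.31918264e+00
 -2.82924382e-05  1.57081411e+00] 0.0851266178573891
```

View pics/w1.png

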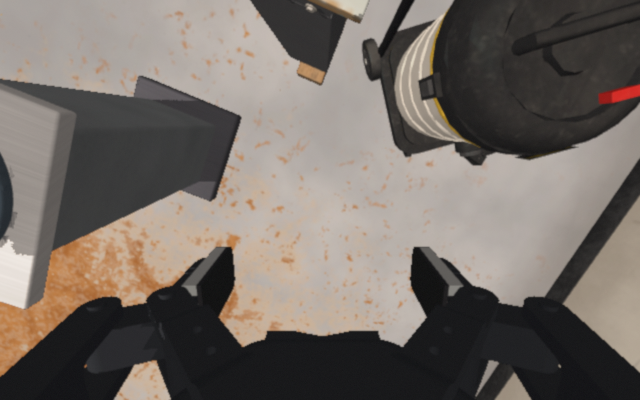

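The move was refused because every row needs all the keys. The picture shows only the floor and the vacuum, so I'll resend it.

jog_arm(plan=[{"hand": 40, "tx": 2.6, "ty": -0.5, "tz": -1.5, "turn": 0}, {"hand": 40, "tx": 2.6, "ty": -0.5, "tz": -1.5, "turn": 0}, {"hand": 40, "tx": 2.6, "ty": -0.5, "tz": -1.5, "turn": 0}, {"hand": 40, "tx": 2.6, "ty": -0.5, "tz": -1.5, "turn": 0}, {"hand": 40, "tx": 2.6, "ty": -0.5, "tz": -1.5, "turn": 0}, {"hand": 40, "tx": 2.6, "ty": -0.5, "tz": -1.5, "turn": 0}, {"hand": 40, "tx": 2.6, "ty": -0.5, "tz": -1.5, "turn": 0}, {"hand": 40, "tx": 2.6, "ty": -0.5, "tz": -1.5, "turn": 0}, {"hand": 40, "tx": 2.6, "ty": -0.5, "tz": -1.5, "turn": 0}, {"hand": 40, "tx": 2.6, "ty": -0.5, "tz": -1.5, "turn": 0}, {"hand": 40, "tx": 2.6, "ty": -0.5, "tz": 0, "turn": 0}, {"hand": 40, "tx": 2.6, "ty": -0.5, "tz": 0, "turn": 0}, {"hand": 40, "tx": 2.6, "ty": -0.5, "tz": 0, "turn": 0}, {"hand": 40, "tx": 2.6, "ty": -0.5, "tz": 0, "turn": 0}, {"hand": 40, "tx": 2.6, "ty": -0.5, "tz": 0, "turn": 0}, {"hand": 40, "tx": 0, "ty": 0, "tz": 0, "turn": 0}, {"hand": 40, "tx": 0, "ty": 0, "tz": 0, "turn": 0}])

```text
time_s: 3.42
tool_pos: [0.5321, -0.2683, 0.3806]
tcp_rot: [-3.081, -0.609, 0.001]
ft_force: [0.3, -0.3, 0.2]
gripper_width: 0.0343
grip_force: 0.0
```

Run:
```python
from h import *
p,M=cam("wrist");save(p,"w2");s=ctrl.state();print(s["time_s"],s["tool_pos"],s["tcp_rot"],s["q"],s["gripper_width"])
for t in ["wheel_hub","wheel_handle","gauge_middle","saw_nose","saw_table"]: find(p,M,t,n=1)
```

```text
3.4667 [ 0.5312731  -0.26889058  0.38091508] [-3.08203695e+00 -6.06925023e-01  1.25249233e-03] [-4.68430946e-01  3.78495586e-01  5.68892299e-01  1.76204622e+00
 -2.03053046e-04  2.28429081e+00] 0.03473167395117953
wheel_hub pinpoint 0.68 [ 0.5872 -0.2661  0.2053] [340. 136.]
wheel_handle pinpoint 0.6 [ 0.6303 -0.2591  0.25  ] [355.  89.]
gauge_middle pinpoint 0.92 [ 0.5704 -0.1806  0.1686] [264. 120.]
saw_nose pinpoint 0.74 [ 0.528  -0.2689  0.183 ] [321. 184.]
saw_table pinpoint 0.93 [ 0.4252 -0.2766  0.048 ] [303. 224.]
```

View pics/w2.png

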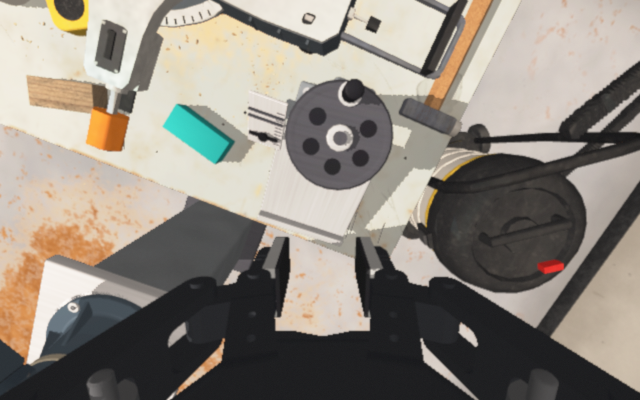

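Run:
```python
from h import *
yaw=.06; d=np.array([np.cos(yaw)*.7071,np.sin(yaw)*.7071,.7071])
G=np.array([.572,-.180,.168])
p,M=cam("wrist"); q,N=cam("top")
for s in [0,-.01,-.02,-.03,-.035]: print(s,proj(q,N,G+s*d).round(1),proj(p,M,G+s*d).round(1))
hub=np.array([.5842,-.2635,.209])
print("hub",proj(q,N,hub),proj(p,M,hub))
for a in [0,.1,.2,.3]:
  X=hub+[.044*np.cos(a),.044*np.sin(a),0]; print(a,proj(p,M,X).round(1),proj(p,M,X+[0,0,.045]).round(1),proj(q,N,X+[0,0,.045]).round(1))
c=p["pixels"]; o=np.hstack([cv2.resize(c[85:160,235:310],(600,600),interpolation=cv2.INTER_CUBIC)]);
cv2.imwrite("pics/g1.png",o[:,:,::-1])
```

```text
0 [407.1 168. ] [263.4 117. ]
-0.01 [407.  171.3] [263. 123.]
-0.02 [406.9 174.6] [262.5 128.7]
-0.03 [406.8 177.9] [262.1 134.1]
-0.035 [406.8 179.5] [261.9 136.7]
hub [444.60316277 158.23051723] [335.36686735 136.33168241]
0 [352.3  95. ] [357.4  90.2] [448.  134.9]
0.1 [348.2  93.4] [352.7  88.4] [446.  135.1]
0.2 [344.   92.3] [347.7  87.2] [444.1 135.5]
0.3 [339.6  91.7] [342.7  86.4] [442.3 136. ]
```

View pics/g1.png

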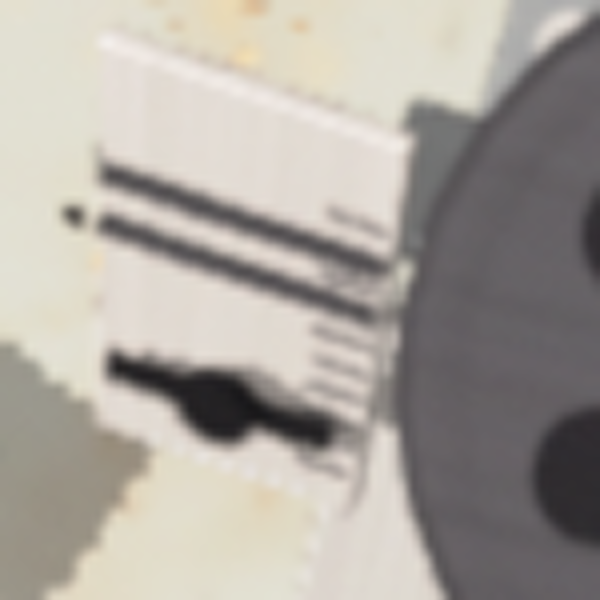

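The pointer is about 35 mm below the midpoint between the bars (pointer crop (225,405), bars y≈213 and 262), so the wheel is at about 2 rad. Next I'll cage the handle between the fingers, with the closing axis tangential to the wheel.

jog_arm(plan=[{"hand": 45, "tx": 2.35, "ty": 0.7, "tz": 0, "turn": 0}, {"hand": 45, "tx": 2.35, "ty": 0.7, "tz": 0, "turn": 0}, {"hand": 45, "tx": 2.35, "ty": 0.7, "tz": 0, "turn": 0}, {"hand": 45, "tx": 2.35, "ty": 0.7, "tz": 0, "turn": 0}, {"hand": 45, "tx": 0, "ty": 0, "tz": 0.4, "turn": -0.12}, {"hand": 45, "tx": 0, "ty": 0, "tz": 0.4, "turn": -0.12}, {"hand": 45, "tx": 0, "ty": 0, "tz": 0.4, "turn": -0.12}, {"hand": 45, "tx": 0, "ty": 0, "tz": 0.4, "turn": -0.12}, {"hand": 45, "tx": 0, "ty": 0, "tz": 0.4, "turn": -0.12}, {"hand": 45, "tx": 0, "ty": 0, "tz": 0.4, "turn": -0.12}, {"hand": 45, "tx": 0, "ty": 0, "tz": 0.4, "turn": -0.12}, {"hand": 45, "tx": 0, "ty": 0, "tz": 0.4, "turn": -0.12}, {"hand": 45, "tx": 0, "ty": 0, "tz": 0.4, "turn": -0.12}, {"hand": 45, "tx": 0, "ty": 0, "tz": 0.4, "turn": -0.12}, {"hand": 45, "tx": 0, "ty": 0, "tz": 0.4, "turn": -0.12}, {"hand": 45, "tx": 0, "ty": 0, "tz": 0.4, "turn": -0.12}, {"hand": 45, "tx": 0, "ty": 0, "tz": 0.4, "turn": -0.12}, {"hand": 45, "tx": 0, "ty": 0, "tz": 0.4, "turn": -0.12}, {"hand": 45, "tx": 0, "ty": 0, "tz": 0.4, "turn": -0.12}, {"hand": 45, "tx": 0, "ty": 0, "tz": 0.4, "turn": -0.12}])

```text
time_s: 5.48
tool_pos: [0.6285, -0.2598, 0.3172]
tcp_rot: [-1.264, -2.876, -0.0]
ft_force: [-0.7, -0.5, -0.0]
gripper_width: 0.0384
grip_force: 0.0
```

jog_arm(plan=[{"hand": 45, "tx": 0, "ty": 0, "tz": 0.4, "turn": -0.12}, {"hand": 45, "tx": 0, "ty": 0, "tz": 0.4, "turn": -0.12}, {"hand": 45, "tx": 0, "ty": 0, "tz": 0.4, "turn": -0.12}, {"hand": 45, "tx": 0, "ty": 0, "tz": 0.4, "turn": -0.12}, {"hand": 45, "tx": 0, "ty": 0, "tz": 0.4, "turn": -0.12}, {"hand": 45, "tx": 0, "ty": 0, "tz": 0.4, "turn": -0.12}, {"hand": 45, "tx": 0, "ty": 0, "tz": 0, "turn": -0.12}, {"hand": 45, "tx": 0, "ty": 0, "tz": 0, "turn": -0.12}, {"hand": 45, "tx": 0, "ty": 0, "tz": 0, "turn": 0}, {"hand": 45, "tx": 0, "ty": 0, "tz": 0, "turn": 0}])

```text
time_s: 6.32
tool_pos: [0.6286, -0.2597, 0.2934]
tcp_rot: [-0.192, 3.136, 0.0]
ft_force: [-0.7, 0.9, 0.6]
gripper_width: 0.0386
grip_force: 0.0
```

Run:
```python
from h import *
p,M=cam("wrist");save(p,"w3");s=ctrl.state();print(s["time_s"],s["tool_pos"],s["tcp_rot"],s["q"],s["gripper_width"])
m=R.from_rotvec(s["tcp_rot"]).as_matrix();print("yaw",np.arctan2(m[1,0],m[0,0]))
for t in ["wheel_hub","wheel_handle"]: find(p,M,t,n=1)
```

```text
6.3667 [ 0.62867187 -0.25968687  0.29342523] [-1.90844432e-01  3.13563542e+00  2.90051412e-05] [-3.91762517e-01  5.23354063e-01  5.81906212e-01  1.62921723e+00
  8.43451577e-05 -5.13338703e-01] 0.038430646624623595
yaw -3.020016463116809
wheel_hub pinpoint 0.58 [ 0.5866 -0.2682  0.2062] [319. 153.]
wheel_handle pinpoint 0.76 [ 0.6298 -0.2605  0.249 ] [322. 226.]
```

View pics/w3.png

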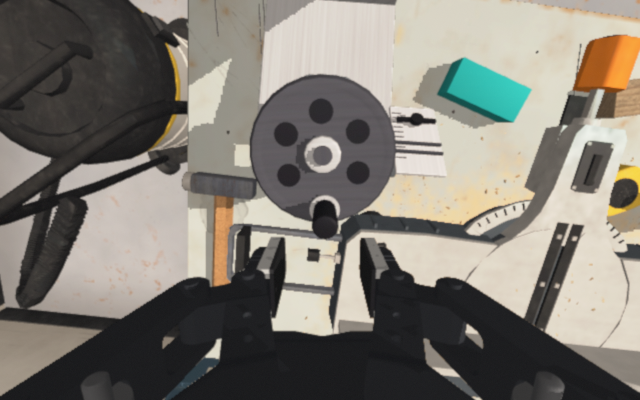

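jog_arm(plan=[{"hand": 45, "tx": 0, "ty": 0, "tz": 1.8, "turn": 0}, {"hand": 45, "tx": 0, "ty": 0, "tz": 1.8, "turn": 0}, {"hand": 45, "tx": 0, "ty": 0, "tz": 1.8, "turn": 0}, {"hand": 45, "tx": 0, "ty": 0, "tz": 1.8, "turn": 0}, {"hand": 28, "tx": 0, "ty": 0, "tz": 0, "turn": 0}, {"hand": 28, "tx": 0, "ty": 0, "tz": 0, "turn": 0}, {"hand": 28, "tx": 0.032, "ty": -0.527, "tz": 0, "turn": 0.12}, {"hand": 28, "tx": 0.032, "ty": -0.527, "tz": 0, "turn": 0.12}, {"hand": 28, "tx": 0.032, "ty": -0.527, "tz": 0, "turn": 0.12}, {"hand": 28, "tx": 0.032, "ty": -0.527, "tz": 0, "turn": 0.12}])

```text
time_s: 7.3
tool_pos: [0.6268, -0.2789, 0.2223]
tcp_rot: [0.562, 3.091, 0.004]
ft_force: [-0.1, 7.8, -2.9]
gripper_width: 0.0244
grip_force: 3.5
```

jog_arm(plan=[{"hand": 28, "tx": 0.032, "ty": -0.527, "tz": 0, "turn": 0.12}, {"hand": 28, "tx": 0.032, "ty": -0.527, "tz": 0, "turn": 0.12}, {"hand": 28, "tx": 0.032, "ty": -0.527, "tz": 0, "turn": 0.12}, {"hand": 28, "tx": 0.032, "ty": -0.527, "tz": 0, "turn": 0.12}, {"hand": 28, "tx": 0.032, "ty": -0.527, "tz": 0, "turn": 0.12}, {"hand": 28, "tx": 0.032, "ty": -0.527, "tz": 0, "turn": 0.12}, {"hand": 28, "tx": 0.032, "ty": -0.527, "tz": 0, "turn": 0.12}, {"hand": 28, "tx": 0.032, "ty": -0.527, "tz": 0, "turn": 0.12}])

```text
time_s: 7.97
tool_pos: [0.5979, -0.3067, 0.2225]
tcp_rot: [1.924, 2.481, 0.005]
ft_force: [7.1, 4.7, -5.4]
gripper_width: 0.0238
grip_force: 3.9
```

```bash
cat >> h.py <<'E'
def st():
    s=ctrl.state(); m=R.from_rotvec(s["tcp_rot"]).as_matrix()
    print(round(s["time_s"],2),np.round(s["tool_pos"],4),"yaw",round(float(np.arctan2(m[1,0],m[0,0])),3),"q",np.round(s["q"],2),"F",np.round(s["ft_force"],1),"w",round(s["gripper_width"],4),"g",s["grip_force"]); return s
E
python3 - <<'E'
from h import *
s=st(); t=s["tool_pos"]; d=np.array(t[:2])-[.585,-.265]; print(np.hypot(*d),np.arctan2(d[1],d[0]))
p,M=cam("side")
for th in ["wheel_handle","wheel_hub"]: find(p,M,th,n=1)
E
```

```text
7.97 [ 0.5979 -0.3067  0.2225] yaw 1.822 q [-0.48  0.5   0.36  1.43  0.    0.84] F [ 7.1  4.7 -5.4] w 0.0238 g 3.887508362531662
0.04367314912695525 -1.270867361204659
wheel_handle pinpoint 0.57 [ 0.5969 -0.3074  0.2575] [309. 108.]
wheel_hub pinpoint 0.67 [ 0.5796 -0.2617  0.2082] [312. 130.]
```

jog_arm(plan=[{"hand": 28, "tx": 0.032, "ty": -0.527, "tz": 0, "turn": 0.12}, {"hand": 28, "tx": 0.032, "ty": -0.527, "tz": 0, "turn": 0.12}, {"hand": 28, "tx": 0.032, "ty": -0.527, "tz": 0, "turn": 0.12}, {"hand": 28, "tx": 0.032, "ty": -0.527, "tz": 0, "turn": 0.12}, {"hand": 28, "tx": 0.032, "ty": -0.527, "tz": 0, "turn": 0.12}, {"hand": 28, "tx": 0.032, "ty": -0.527, "tz": 0, "turn": 0.12}, {"hand": 28, "tx": 0.032, "ty": -0.527, "tz": 0, "turn": 0.12}, {"hand": 28, "tx": 0.032, "ty": -0.527, "tz": 0, "turn": 0.12}, {"hand": 28, "tx": 0.032, "ty": -0.527, "tz": 0, "turn": 0.12}, {"hand": 28, "tx": 0.032, "ty": -0.527, "tz": 0, "turn": 0.12}, {"hand": 28, "tx": 0.032, "ty": -0.527, "tz": 0, "turn": 0.12}, {"hand": 28, "tx": 0.032, "ty": -0.527, "tz": 0, "turn": 0.12}, {"hand": 28, "tx": 0.032, "ty": -0.527, "tz": 0, "turn": 0.12}, {"hand": 28, "tx": 0.032, "ty": -0.527, "tz": 0, "turn": 0.12}, {"hand": 28, "tx": 0.032, "ty": -0.527, "tz": 0, "turn": 0.12}, {"hand": 28, "tx": 0.032, "ty": -0.527, "tz": 0, "turn": 0.12}, {"hand": 28, "tx": 0.032, "ty": -0.527, "tz": 0, "turn": 0.12}])

```text
time_s: 9.53
tool_pos: [0.543, -0.2579, 0.2229]
tcp_rot: [3.118, -0.343, 0.004]
ft_force: [1.0, -9.9, -2.1]
gripper_width: 0.0241
grip_force: 4.8
```

Run:
```python
from h import *
s=st(); t=s["tool_pos"]; d=np.array(t[:2])-[.585,-.265]; print(np.hypot(*d),np.arctan2(d[1],d[0]))
```

```text
9.53 [ 0.543  -0.2579  0.2229] yaw -0.219 q [-0.44  0.37  0.15  1.35 -0.    2.92] F [ 1.  -9.9 -2.1] w 0.0241 g 4.810698330402374
0.04261857008198414 2.9753185614221387
```

jog_arm(plan=[{"hand": 40, "tx": 0, "ty": 0.3, "tz": 0, "turn": 0}, {"hand": 45, "tx": 0, "ty": 0, "tz": -1.7, "turn": 0}, {"hand": 45, "tx": 0, "ty": 0, "tz": -1.7, "turn": 0}, {"hand": 45, "tx": 0, "ty": 0, "tz": -1.7, "turn": 0}, {"hand": 45, "tx": 0, "ty": 0, "tz": 0, "turn": -0.12}, {"hand": 45, "tx": 0, "ty": 0, "tz": 0, "turn": -0.12}, {"hand": 45, "tx": 0, "ty": 0, "tz": 0, "turn": -0.12}, {"hand": 45, "tx": 0, "ty": 0, "tz": 0, "turn": -0.12}, {"hand": 45, "tx": 0, "ty": 0, "tz": 0, "turn": -0.12}, {"hand": 45, "tx": 0, "ty": 0, "tz": 0, "turn": -0.12}, {"hand": 45, "tx": 0, "ty": 0, "tz": 0, "turn": -0.12}, {"hand": 45, "tx": 0, "ty": 0, "tz": 0, "turn": -0.12}, {"hand": 45, "tx": 0, "ty": 0, "tz": 0, "turn": -0.12}, {"hand": 45, "tx": 0, "ty": 0, "tz": 0, "turn": -0.12}, {"hand": 45, "tx": 0, "ty": 0, "tz": 0, "turn": -0.12}, {"hand": 45, "tx": 0, "ty": 0, "tz": 0, "turn": -0.12}, {"hand": 45, "tx": 0, "ty": 0, "tz": 0, "turn": -0.12}])

```text
time_s: 10.95
tool_pos: [0.5415, -0.2589, 0.2734]
tcp_rot: [2.444, 1.972, 0.001]
ft_force: [0.2, 0.3, 0.6]
gripper_width: 0.0386
grip_force: 0.0
```

jog_arm(plan=[{"hand": 45, "tx": 0, "ty": 0, "tz": 0, "turn": -0.12}, {"hand": 45, "tx": 0, "ty": 0, "tz": 0, "turn": -0.12}, {"hand": 45, "tx": 0, "ty": 0, "tz": 0, "turn": -0.12}, {"hand": 45, "tx": 0, "ty": 0, "tz": 0, "turn": -0.12}, {"hand": 45, "tx": 0, "ty": 0, "tz": 0, "turn": -0.12}, {"hand": 45, "tx": 0, "ty": 0, "tz": 0, "turn": -0.12}, {"hand": 45, "tx": 0, "ty": 0, "tz": 0, "turn": -0.12}, {"hand": 45, "tx": 0, "ty": 0, "tz": 0, "turn": -0.12}, {"hand": 45, "tx": 0, "ty": 0, "tz": 0, "turn": -0.12}, {"hand": 45, "tx": 0, "ty": 0, "tz": 0, "turn": -0.12}, {"hand": 45, "tx": 0, "ty": 0, "tz": 0, "turn": -0.12}, {"hand": 45, "tx": 0, "ty": 0, "tz": 0, "turn": -0.12}, {"hand": 45, "tx": 0, "ty": 0, "tz": 0, "turn": -0.12}, {"hand": 45, "tx": 0, "ty": 0, "tz": 0, "turn": 0}])

```text
time_s: 12.12
tool_pos: [0.5416, -0.2589, 0.2733]
tcp_rot: [0.352, 3.121, -0.0]
ft_force: [-0.1, 0.0, 0.8]
gripper_width: 0.0386
grip_force: 0.0
```

Run:
```python
from h import *
s=st(); p,M=cam("wrist"); q,N=cam("top"); r,K=cam("side")
find(p,M,"wheel_handle",n=1);find(r,K,"wheel_handle",n=1);find(p,M,"gauge_middle",n=1);find(q,N,"gauge_middle",n=1)
f=lambda im,x,y,ww,hh: cv2.resize(im[y:y+hh,x:x+ww],(400,300),interpolation=cv2.INTER_CUBIC)
o=np.vstack([np.hstack([f(p["pixels"],0,0,640,400),f(q["pixels"],390,145,40,30)]),np.hstack([f(r["pixels"],280,110,80,60),f(r["pixels"],300,135,40,30)])])
cv2.imwrite("pics/g2.png",o[:,:,::-1])
```

```text
12.12 [ 0.5416 -0.2589  0.2733] yaw 2.917 q [-0.45  0.36  0.27  1.48  0.   -0.22] F [-0.1  0.   0.8] w 0.0386 g 0.0
wheel_handle pinpoint 0.96 [ 0.5437 -0.2606  0.2517] [321. 240.]
wheel_handle pinpoint 0.63 [ 0.5402 -0.2611  0.256 ] [325. 116.]
gauge_middle pinpoint 0.91 [ 0.5744 -0.1766  0.1721] [424. 217.]
gauge_middle pinpoint 0.59 [ 0.5758 -0.1778  0.1681] [406. 167.]
```

View pics/g2.png

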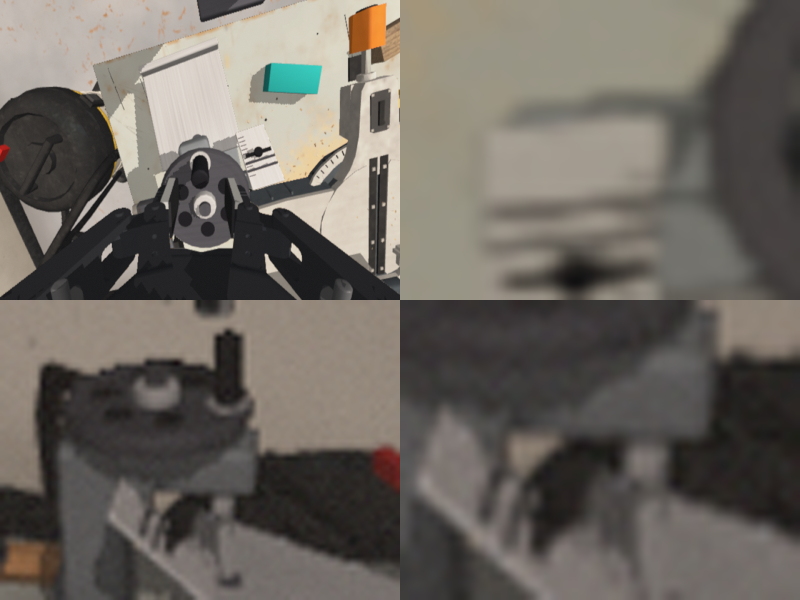

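```bash
cat >> h.py <<'E'
def prof(cams=("wrist","top"),G=(.5735,-.178,.1695),yaw=.06,lo=-.045,hi=.02):
    d=np.array([np.cos(yaw)*.7071,np.sin(yaw)*.7071,.7071]); l=np.array([-np.sin(yaw),np.cos(yaw),0])
    for c in cams:
        p,M=cam(c); g=cv2.cvtColor(p["pixels"],cv2.COLOR_RGB2GRAY).astype(np.float32)
        for off in (-.008,.0,.008):
            ss=np.arange(lo,hi,.001); uv=np.array([proj(p,M,np.array(G)+s*d+off*l) for s in ss],np.float32)
            v=cv2.remap(g,uv[:,0].reshape(1,-1),uv[:,1].reshape(1,-1),cv2.INTER_LINEAR)[0]
            print(c,off,"from",lo,v.astype(int).tolist())
E
python3 -c "
from h import *
prof()"
```

```text
wrist -0.008 from -0.045 [219, 219, 219, 219, 220, 219, 219, 219, 219, 219, 219, 219, 219, 219, 219, 219, 220, 219, 219, 220, 220, 219, 219, 209, 188, 168, 151, 139, 108, 65, 35, 29, 27, 37, 77, 114, 136, 164, 192, 172, 113, 84, 114, 180, 217, 219, 219, 219, 213, 178, 113, 86, 121, 186, 218, 220, 220, 220, 220, 220, 220, 220, 220, 220, 220]
wrist 0.0 from -0.045 [221, 221, 221, 221, 221, 221, 221, 221, 222, 222, 221, 221, 221, 222, 222, 222, 222, 222, 222, 222, 222, 221, 215, 189, 116, 52, 35, 33, 33, 33, 34, 34, 34, 34, 34, 34, 52, 118, 187, 175, 106, 81, 112, 180, 216, 221, 222, 220, 199, 147, 98, 81, 115, 185, 218, 222, 223, 223, 223, 223, 223, 223, 223, 223, 223]
wrist 0.008 from -0.045 [222, 221, 222, 222, 222, 222, 222, 221, 222, 222, 222, 222, 221, 221, 221, 221, 221, 221, 221, 221, 221, 221, 221, 221, 221, 221, 220, 215, 181, 93, 42, 33, 35, 68, 142, 201, 219, 212, 180, 141, 101, 84, 115, 181, 216, 220, 220, 220, 216, 183, 116, 85, 114, 184, 218, 221, 220, 221, 220, 220, 221, 220, 220, 221, 221]
top -0.008 from -0.045 [156, 155, 154, 153, 154, 154, 154, 154, 154, 154, 154, 15
[... 226 characters left out ...]
55, 156, 156, 156, 156, 156]
top 0.0 from -0.045 [155, 155, 155, 155, 155, 154, 154, 155, 155, 155, 155, 155, 155, 154, 154, 154, 154, 153, 152, 150, 143, 137, 128, 113, 96, 81, 64, 48, 33, 31, 29, 27, 35, 44, 52, 60, 69, 78, 83, 88, 94, 104, 113, 122, 128, 134, 138, 131, 124, 118, 116, 114, 116, 128, 140, 149, 152, 155, 156, 156, 156, 156, 156, 156, 156]
top 0.008 from -0.045 [153, 154, 155, 155, 155, 155, 155, 155, 155, 155, 155, 154, 154, 154, 154, 154, 154, 155, 155, 155, 155, 155, 154, 152, 147, 142, 132, 115, 96, 83, 86, 89, 93, 109, 124, 137, 137, 136, 134, 124, 114, 108, 115, 121, 127, 130, 134, 133, 122, 111, 105, 108, 112, 119, 131, 143, 151, 153, 155, 156, 156, 156, 156, 156, 156]
```

jog_arm(plan=[{"hand": 45, "tx": 0, "ty": 0, "tz": 1.7, "turn": 0}, {"hand": 45, "tx": 0, "ty": 0, "tz": 1.7, "turn": 0}, {"hand": 45, "tx": 0, "ty": 0, "tz": 1.7, "turn": 0}, {"hand": 28, "tx": 0, "ty": 0, "tz": 0, "turn": 0}, {"hand": 28, "tx": 0, "ty": 0, "tz": 0, "turn": 0}, {"hand": 28, "tx": -0.032, "ty": 0.527, "tz": 0, "turn": 0.12}, {"hand": 28, "tx": -0.032, "ty": 0.527, "tz": 0, "turn": 0.12}, {"hand": 28, "tx": -0.032, "ty": 0.527, "tz": 0, "turn": 0.12}, {"hand": 28, "tx": -0.032, "ty": 0.527, "tz": 0, "turn": 0.12}, {"hand": 28, "tx": -0.032, "ty": 0.527, "tz": 0, "turn": 0.12}, {"hand": 28, "tx": -0.032, "ty": 0.527, "tz": 0, "turn": 0.12}, {"hand": 28, "tx": -0.032, "ty": 0.527, "tz": 0, "turn": 0.12}, {"hand": 28, "tx": -0.032, "ty": 0.527, "tz": 0, "turn": 0.12}, {"hand": 28, "tx": -0.032, "ty": 0.527, "tz": 0, "turn": 0.12}, {"hand": 28, "tx": -0.032, "ty": 0.527, "tz": 0, "turn": 0.12}, {"hand": 28, "tx": -0.032, "ty": 0.527, "tz": 0, "turn": 0.12}, {"hand": 28, "tx": -0.032, "ty": 0.527, "tz": 0, "turn": 0.12}, {"hand": 28, "tx": -0.032, "ty": 0.527, "tz": 0, "turn": 0.12}, {"hand": 28, "tx": -0.032, "ty": 0.527, "tz": 0, "turn": 0.12}])

```text
time_s: 14.15
tool_pos: [0.596, -0.2237, 0.2216]
tcp_rot: [-2.565, -1.798, 0.002]
ft_force: [-12.3, 17.8, 0.7]
gripper_width: 0.0238
grip_force: 8.8
```

jog_arm(plan=[{"hand": 28, "tx": -0.032, "ty": 0.527, "tz": 0, "turn": 0.12}, {"hand": 28, "tx": -0.032, "ty": 0.527, "tz": 0, "turn": 0.12}, {"hand": 28, "tx": -0.032, "ty": 0.527, "tz": 0, "turn": 0.12}, {"hand": 28, "tx": -0.032, "ty": 0.527, "tz": 0, "turn": 0.12}, {"hand": 28, "tx": -0.032, "ty": 0.527, "tz": 0, "turn": 0.12}, {"hand": 28, "tx": -0.032, "ty": 0.527, "tz": 0, "turn": 0.12}, {"hand": 28, "tx": -0.032, "ty": 0.527, "tz": 0, "turn": 0.12}, {"hand": 28, "tx": -0.032, "ty": 0.527, "tz": 0, "turn": 0.12}])

```text
time_s: 14.82
tool_pos: [0.6274, -0.2532, 0.2217]
tcp_rot: [-3.107, -0.414, -0.002]
ft_force: [1.8, 16.6, -4.5]
gripper_width: 0.024
grip_force: 7.8
```

Run:
```python
from h import *
s=st(); prof(("top","wrist"),lo=-.03,hi=.025)
```

```text
14.82 [ 0.6274 -0.2532  0.2217] yaw 0.265 q [-0.39  0.51  0.39  1.44  0.01  2.49] F [ 1.8 16.6 -4.5] w 0.024 g 7.795580327510834
top -0.008 from -0.03 [160, 160, 160, 160, 160, 160, 160, 160, 159, 159, 159, 159, 160, 160, 160, 160, 159, 157, 156, 149, 142, 135, 119, 103, 86, 71, 55, 39, 40, 42, 43, 52, 61, 69, 79, 88, 97, 112, 126, 139, 146, 153, 159, 160, 161, 161, 161, 161, 161, 161, 161, 162, 162, 162, 163]
top 0.0 from -0.03 [161, 161, 161, 161, 161, 161, 161, 161, 161, 161, 161, 161, 161, 161, 161, 161, 161, 157, 153, 149, 136, 121, 107, 87, 69, 50, 40, 31, 23, 24, 26, 28, 38, 46, 57, 77, 96, 114, 130, 145, 156, 158, 161, 162, 162, 162, 162, 162, 162, 162, 162, 162, 162, 162, 162]
top 0.008 from -0.03 [160, 160, 160, 160, 160, 160, 160, 160, 161, 161, 161, 161, 161, 161, 161, 161, 161, 161, 161, 161, 160, 154, 149, 141, 121, 100, 83, 67, 52, 43, 51, 59, 68, 76, 85, 94, 104, 114, 126, 137, 149, 157, 159, 161, 163, 163, 163, 162, 162, 162, 162, 162, 162, 163, 163]
wrist -0.008 from -0.03 [28, 28, 28, 27, 27, 28, 29, 29, 29, 29, 30, 30, 30, 30, 30, 29, 29, 29, 29, 29, 29, 29, 33, 38, 42, 46, 51, 56, 61, 65, 67, 70, 70, 71, 72, 72, 71, 72, 72, 79, 84, 107, 136, 157, 176, 192, 199, 206, 207, 207, 207, 207, 207, 208, 208]
wrist 0.0 from -0.03 [41, 37, 31, 25, 24, 23, 23, 23, 22, 21, 21, 22, 22, 22, 22, 22, 23, 23, 24, 25, 25, 26, 27, 27, 28, 31, 33, 40, 47, 52, 58, 65, 68, 70, 72, 72, 72, 71, 72, 79, 85, 110, 136, 156, 178, 192, 202, 209, 209, 210, 211, 211, 211, 211, 211]
wrist 0.008 from -0.03 [36, 35, 33, 30, 31, 31, 31, 32, 32, 33, 33, 34, 34, 34, 34, 34, 34, 33, 32, 31, 31, 32, 35, 40, 43, 48, 53, 60, 65, 70, 72, 73, 73, 72, 72, 72, 71, 71, 73, 79, 83, 108, 130, 151, 174, 187, 200, 204, 206, 207, 207, 208, 208, 208, 208]
```

jog_arm(plan=[{"hand": 28, "tx": -0.032, "ty": 0.527, "tz": 0, "turn": 0.12}, {"hand": 28, "tx": -0.032, "ty": 0.527, "tz": 0, "turn": 0.12}, {"hand": 28, "tx": 0, "ty": 0, "tz": 0, "turn": 0}, {"hand": 40, "tx": 0, "ty": -0.4, "tz": 0, "turn": 0}, {"hand": 45, "tx": 0, "ty": 0, "tz": -1.7, "turn": 0}, {"hand": 45, "tx": 0, "ty": 0, "tz": -1.7, "turn": 0}, {"hand": 45, "tx": 0, "ty": 0, "tz": -1.7, "turn": 0}, {"hand": 45, "tx": -2.5, "ty": 0, "tz": -1.7, "turn": 0}, {"hand": 45, "tx": -4, "ty": 0, "tz": -1, "turn": 0}, {"hand": 45, "tx": -4, "ty": 0, "tz": 0, "turn": 0}, {"hand": 45, "tx": -4, "ty": 0, "tz": 0, "turn": 0}, {"hand": 45, "tx": -4, "ty": 0, "tz": 0, "turn": 0}, {"hand": 45, "tx": 0, "ty": 0, "tz": 0, "turn": 0}])

```text
time_s: 16.0
tool_pos: [0.437, -0.2681, 0.3015]
tcp_rot: [3.14, 0.041, -0.002]
ft_force: [1.3, -1.4, 0.7]
gripper_width: 0.0384
grip_force: 0.0
```

Run:
```python
from h import *
s=st(); p,M=cam("wrist"); save(p,"w4"); find(p,M,"gauge_middle",n=1);find(p,M,"saw_table",n=1);find(p,M,"saw_nose",n=1);find(p,M,"wheel_hub",n=1); print(M[:3,3])
u=proj(p,M,[.5735,-.178,.1695]).astype(int); print(u)
c=p["pixels"][max(0,u[1]-40):u[1]+40,max(0,u[0]-50):u[0]+50]; cv2.imwrite("pics/g3.png",cv2.resize(c,(750,600),interpolation=cv2.INTER_CUBIC)[:,:,::-1])
prof(("top","wrist"),lo=-.02,hi=.02)
```

```text
16.0 [ 0.437  -0.2681  0.3015] yaw 0.026 q [-0.55  0.2   0.12  1.49 -0.    2.57] F [ 1.3 -1.4  0.7] w 0.0384 g 0.0
gauge_middle pinpoint 0.58 [ 0.5744 -0.181   0.1714] [220.  31.]
saw_table pinpoint 0.84 [ 0.4267 -0.2774  0.049 ] [328. 181.]
saw_nose pinpoint 0.95 [ 0.5294 -0.267   0.1857] [323.  89.]
[ 0.50331684 -0.26674561  0.4438665 ]
[217  32]
top -0.008 from -0.02 [148, 147, 147, 147, 147, 147, 147, 147, 147, 143, 138, 134, 121, 106, 92, 76, 59, 42, 36, 30, 24, 31, 38, 45, 59, 73, 85, 100, 114, 128, 135, 141, 147, 148, 149, 149, 149, 149, 149, 149]
top 0.0 from -0.02 [148, 148, 148, 148, 148, 148, 148, 147, 146, 144, 137, 129, 121, 102, 85, 66, 51, 35, 23, 21, 20, 20, 28, 36, 46, 65, 84, 101, 117, 132, 143, 146, 148, 150, 150, 150, 149, 149, 149, 149]
top 0.008 from -0.02 [148, 149, 149, 149, 149, 149, 149, 149, 149, 149, 148, 142, 138, 130, 112, 93, 77, 60, 43, 31, 34, 38, 43, 55, 66, 77, 89, 102, 114, 126, 137, 145, 147, 149, 150, 150, 150, 150, 150, 150]
wrist -0.008 from -0.02 [184, 185, 184, 184, 184, 184, 184, 184, 184, 184, 183, 183, 184, 180, 131, 58, 47, 45, 32, 21, 21, 22, 22, 33, 48, 53, 63, 80, 143, 178, 183, 184, 184, 184, 184, 184, 184, 185, 184, 184]
wrist 0.0 from -0.02 [187, 186, 187, 187, 187, 187, 187, 186, 186, 186, 186, 185, 161, 88, 35, 26, 27, 28, 27, 26, 27, 26, 27, 27, 27, 27, 29, 61, 152, 185, 187, 187, 187, 187, 187, 188, 187, 188, 187, 187]
wrist 0.008 from -0.02 [185, 185, 185, 185, 185, 185, 185, 184, 185, 185, 185, 185, 179, 144, 104, 77, 66, 57, 39, 29, 27, 26, 29, 50, 70, 68, 67, 83, 141, 179, 184, 184, 185, 185, 185, 185, 185, 185, 185, 185]
```

View pics/g3.png

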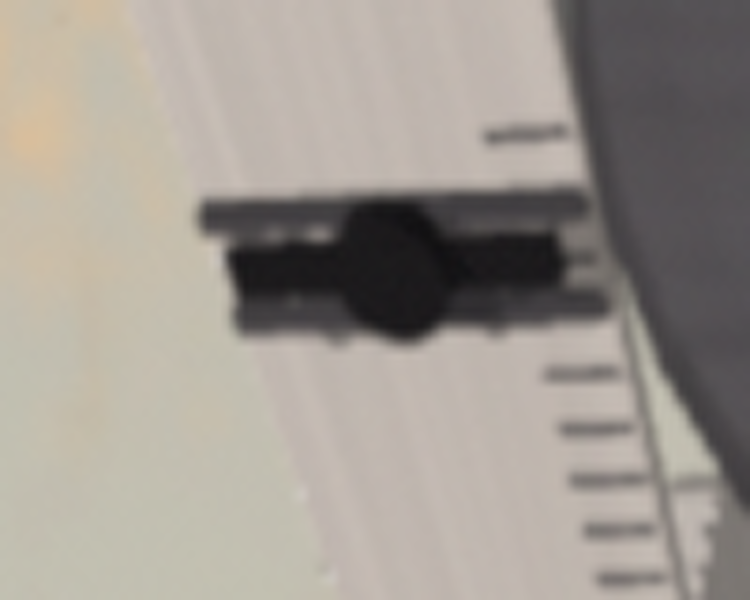

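The pointer (crop (400,267)) sits between the bars (y 207 and 315), level with the middle tick. The tension is set. Next I'll measure the table yaw from its lip edges and plan the block.

Run:
```python
from h import *
for c in ("wrist","top"):
    p,M=cam(c); g=cv2.cvtColor(p["pixels"],cv2.COLOR_RGB2GRAY)
    L=cv2.createLineSegmentDetector().detect(g)[0][:,0]
    for l in L:
        a=ray(p,M,l[:2],.06);b=ray(p,M,l[2:],.06); d=b-a; n=np.hypot(*d[:2])
        m=(a+b)/2
        if n>.06 and abs(m[0]-.43)<.04 and abs(m[1]+.27)<.1: print(c,np.round(a[:2],4),np.round(b[:2],4),"ang",round(np.degrees(np.arctan(-d[0]/d[1])),2))
```

```text
wrist [ 0.4259 -0.205 ] [ 0.4337 -0.3437] ang 3.24
wrist [ 0.4267 -0.3492] [ 0.4181 -0.2049] ang 3.39
wrist [ 0.4033 -0.2751] [ 0.3992 -0.3362] ang -3.82
top [ 0.4243 -0.347 ] [ 0.4157 -0.2068] ang 3.52
top [ 0.423  -0.1972] [ 0.4311 -0.3404] ang 3.22
```

jog_arm(plan=[{"hand": 90, "tx": -4, "ty": 0, "tz": 0, "turn": 0}, {"hand": 90, "tx": 0, "ty": 0, "tz": 0, "turn": -0.12}, {"hand": 90, "tx": 0, "ty": 0, "tz": 0, "turn": -0.12}, {"hand": 90, "tx": 0, "ty": 0, "tz": 0, "turn": -0.12}, {"hand": 90, "tx": 0, "ty": 0, "tz": 0, "turn": -0.12}, {"hand": 90, "tx": 0, "ty": 0, "tz": 0, "turn": -0.12}, {"hand": 90, "tx": 0, "ty": 0, "tz": 0, "turn": -0.12}, {"hand": 90, "tx": 0, "ty": 0, "tz": 0, "turn": -0.12}, {"hand": 90, "tx": 0, "ty": 0, "tz": 0, "turn": -0.12}, {"hand": 90, "tx": 0, "ty": 0, "tz": 0, "turn": -0.12}, {"hand": 90, "tx": 0, "ty": 0, "tz": 0, "turn": -0.12}, {"hand": 90, "tx": 0, "ty": 0, "tz": 0, "turn": -0.12}, {"hand": 90, "tx": 0, "ty": 0, "tz": 0, "turn": -0.12}, {"hand": 90, "tx": 0, "ty": 0, "tz": 0, "turn": -0.12}, {"hand": 90, "tx": 0, "ty": 0, "tz": 0, "turn": -0.12}, {"hand": 90, "tx": 0, "ty": 0, "tz": 0, "turn": -0.12}])

```text
time_s: 17.78
tool_pos: [0.4038, -0.2698, 0.299]
tcp_rot: [-1.91, -2.493, 0.0]
ft_force: [-0.1, -0.7, -0.2]
gripper_width: 0.0771
grip_force: 0.0
```

jog_arm(plan=[{"hand": 90, "tx": 3.4, "ty": 0, "tz": 0, "turn": 0}, {"hand": 90, "tx": 3.4, "ty": 0, "tz": 0, "turn": 0}, {"hand": 90, "tx": 3.4, "ty": 0, "tz": 0, "turn": 0}, {"hand": 90, "tx": 3.4, "ty": 0, "tz": 0, "turn": 0}, {"hand": 90, "tx": 3.4, "ty": 0, "tz": 0, "turn": 0}, {"hand": 90, "tx": 3.4, "ty": 0, "tz": 0, "turn": 0}, {"hand": 90, "tx": 3.4, "ty": 0, "tz": 0, "turn": 0}, {"hand": 90, "tx": 3.4, "ty": 0, "tz": 0, "turn": 0}, {"hand": 90, "tx": 3.4, "ty": 0, "tz": 0, "turn": 0}, {"hand": 90, "tx": 3.4, "ty": 0, "tz": 0, "turn": 0}, {"hand": 90, "tx": 3.4, "ty": 0, "tz": 0, "turn": 0}, {"hand": 90, "tx": 3.2, "ty": 0, "tz": 0, "turn": 0}, {"hand": 90, "tx": 0, "ty": 3.66, "tz": 1, "turn": 0}, {"hand": 90, "tx": 0, "ty": 3.66, "tz": 1, "turn": 0}, {"hand": 90, "tx": 0, "ty": 3.66, "tz": 1, "turn": 0}, {"hand": 90, "tx": 0, "ty": 3.66, "tz": 1, "turn": 0}, {"hand": 90, "tx": 0, "ty": 3.66, "tz": 1, "turn": 0}, {"hand": 90, "tx": 0, "ty": 0, "tz": 0, "turn": 0}, {"hand": 90, "tx": 0, "ty": 0, "tz": 0, "turn": 0}])

```text
time_s: 19.37
tool_pos: [0.4781, 0.1699, 0.2472]
tcp_rot: [-1.917, -2.486, 0.005]
ft_force: [-0.6, -0.1, -0.2]
gripper_width: 0.0772
grip_force: 0.0
```

Run:
```python
from h import *
s=st(); p,M=cam("wrist"); save(p,"w5"); find(p,M,"offcut_2",n=2)
ds=optics.silhouettes(p,"offcut_2"); print([(round(d["conf"],2),int(d["pixels"].sum())) for d in ds])
m=ds[0]["pixels"]; ys,xs=np.nonzero(m)
for z in (.035,0.0175): print(z,cv2.minAreaRect((np.array([ray(p,M,u,z)[:2] for u in zip(xs,ys)])*1000).astype(np.float32)))
g=cv2.cvtColor(p["pixels"],cv2.COLOR_RGB2GRAY)
for l in cv2.createLineSegmentDetector().detect(g)[0][:,0]:
    if m[max(0,int(min(l[1],l[3]))-4):int(max(l[1],l[3]))+5,max(0,int(min(l[0],l[2]))-4):int(max(l[0],l[2]))+5].sum()>30:
        a=ray(p,M,l[:2],.035);b=ray(p,M,l[2:],.035); d=b-a
        if np.hypot(*d)>.03: print(l.round(),np.round(a[:2],4),np.round(b[:2],4),round(np.degrees(np.arctan2(d[1],d[0])),1))
```

```text
19.37 [0.4781 0.1699 0.2472] yaw 1.828 q [ 0.34  0.21 -0.02  1.35  0.    1.65] F [-0.6 -0.1 -0.2] w 0.0772 g 0.0
offcut_2 pinpoint 0.83 [ 0.4978 -0.0641 -0.0028] [297. 321.]
[(0.79, 2919), (0.77, 1386)]
0.035 ((476.5352783203125, 153.26100158691406), (44.616065979003906, 101.38752746582031), 15.319647789001465)
0.0175 ((477.2463073730469, 149.3079376220703), (46.818275451660156, 106.3919448852539), 15.319647789001465)Traceback (most recent call last):
  File "<stdin>", line 10, in <module>
TypeError: return arrays must be of ArrayType
```

View pics/w5.png

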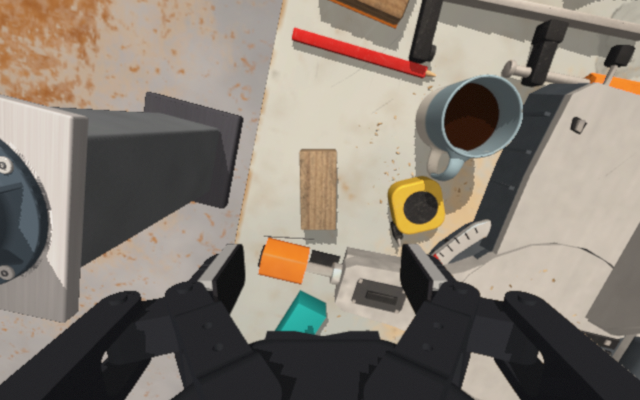

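The view shows the wood block at (318,190), square between the fingers. The mug (470,115) and tape (415,205) are clear of the gripper. I'll grasp now.

jog_arm(force=25, plan=[{"hand": 90, "tx": -0.1, "ty": -0.6, "tz": 2, "turn": -0.01}, {"hand": 90, "tx": 0, "ty": 0, "tz": 3, "turn": 0}, {"hand": 90, "tx": 0, "ty": 0, "tz": 3, "turn": 0}, {"hand": 90, "tx": 0, "ty": 0, "tz": 3, "turn": 0}, {"hand": 90, "tx": 0, "ty": 0, "tz": 3, "turn": 0}, {"hand": 90, "tx": 0, "ty": 0, "tz": 3, "turn": 0}, {"hand": 90, "tx": 0, "ty": 0, "tz": 3, "turn": 0}, {"hand": 90, "tx": 0, "ty": 0, "tz": 2, "turn": 0}, {"hand": 90, "tx": 0, "ty": 0, "tz": 1.5, "turn": 0}, {"hand": 90, "tx": 0, "ty": 0, "tz": 0.3, "turn": 0}, {"hand": 30, "tx": 0, "ty": 0, "tz": 0, "turn": 0}, {"hand": 30, "tx": 0, "ty": 0, "tz": 0, "turn": 0}, {"hand": 30, "tx": 0, "ty": 0, "tz": 0, "turn": 0}, {"hand": 30, "tx": 0, "ty": 0, "tz": 0, "turn": 0}, {"hand": 30, "tx": 0, "ty": 0, "tz": 0, "turn": 0}, {"hand": 30, "tx": 0, "ty": 0, "tz": 0, "turn": 0}])

```text
time_s: 20.85
tool_pos: [0.4724, 0.1672, 0.013]
tcp_rot: [1.905, 2.496, 0.004]
ft_force: [-1.8, -0.8, 7.3]
gripper_width: 0.0446
grip_force: 26.5
```

```bash
python3 -c "
from h import *
st()"
```

```text
20.85 [0.4724 0.1672 0.013 ] yaw 1.838 q [ 0.34  0.37 -0.44  0.76  0.    1.64] F [-1.8 -0.8  7.3] w 0.0446 g 26.503439247608185
```

jog_arm(plan=[{"hand": 30, "tx": 0, "ty": 0, "tz": -1.5, "turn": 0}, {"hand": 30, "tx": 0, "ty": 0, "tz": -2.5, "turn": 0}, {"hand": 30, "tx": 0, "ty": 0, "tz": -3, "turn": 0}, {"hand": 30, "tx": 0, "ty": 0, "tz": -3, "turn": 0}, {"hand": 30, "tx": 0, "ty": 0, "tz": -3, "turn": 0}, {"hand": 30, "tx": 0, "ty": 0, "tz": -3, "turn": 0}, {"hand": 30, "tx": 0, "ty": -1, "tz": -3, "turn": 0}, {"hand": 30, "tx": 0, "ty": -3, "tz": -1, "turn": 0}, {"hand": 30, "tx": 0, "ty": -3.5, "tz": 0, "turn": 0}, {"hand": 30, "tx": 0, "ty": -3.5, "tz": 0, "turn": 0}, {"hand": 30, "tx": 0, "ty": -3, "tz": 0, "turn": 0}, {"hand": 30, "tx": -1.5, "ty": -2, "tz": 0, "turn": 0}, {"hand": 30, "tx": -3, "ty": -1, "tz": 0, "turn": 0}, {"hand": 30, "tx": -3, "ty": 0, "tz": 0, "turn": 0}, {"hand": 30, "tx": -3, "ty": 0, "tz": 0, "turn": 0}, {"hand": 30, "tx": -3, "ty": 0, "tz": 0, "turn": 0}, {"hand": 30, "tx": -3, "ty": 0, "tz": 0, "turn": 0}, {"hand": 30, "tx": -3, "ty": 0, "tz": 0, "turn": 0}, {"hand": 30, "tx": -3, "ty": 0, "tz": 0, "turn": 0}, {"hand": 30, "tx": -3, "ty": 0, "tz": 0, "turn": 0}])

```text
time_s: 22.52
tool_pos: [0.3749, -0.1256, 0.2122]
tcp_rot: [1.905, 2.496, 0.001]
ft_force: [0.6, -0.2, -0.5]
gripper_width: 0.0446
grip_force: 26.3
```

jog_arm(plan=[{"hand": 30, "tx": -3, "ty": 0, "tz": 0, "turn": 0}, {"hand": 30, "tx": -3, "ty": 0, "tz": 0, "turn": 0}, {"hand": 30, "tx": -3, "ty": 0, "tz": 0, "turn": 0}, {"hand": 30, "tx": -3, "ty": 0, "tz": 0, "turn": 0}, {"hand": 30, "tx": -2.5, "ty": 0, "tz": 0, "turn": 0}, {"hand": 30, "tx": 0, "ty": 0, "tz": 0, "turn": -0.113}, {"hand": 30, "tx": 0, "ty": 0, "tz": 0, "turn": -0.113}, {"hand": 30, "tx": 0, "ty": 0, "tz": 0, "turn": -0.113}, {"hand": 30, "tx": 0, "ty": 0, "tz": 0, "turn": -0.113}, {"hand": 30, "tx": 0, "ty": 0, "tz": 0, "turn": -0.113}, {"hand": 30, "tx": 0, "ty": 0, "tz": 0, "turn": -0.113}, {"hand": 30, "tx": 0, "ty": 0, "tz": 0, "turn": -0.113}, {"hand": 30, "tx": 0, "ty": 0, "tz": 0, "turn": -0.113}, {"hand": 30, "tx": 0, "ty": 0, "tz": 0, "turn": -0.113}, {"hand": 30, "tx": 0, "ty": 0, "tz": 0, "turn": -0.113}, {"hand": 30, "tx": 0, "ty": 0, "tz": 0, "turn": -0.113}, {"hand": 30, "tx": 0, "ty": 0, "tz": 0, "turn": -0.113}, {"hand": 30, "tx": 0, "ty": 0, "tz": 0, "turn": 0}])

```text
time_s: 24.02
tool_pos: [0.413, -0.2638, 0.2121]
tcp_rot: [-0.09, 3.139, -0.001]
ft_force: [-0.7, 0.3, -1.1]
gripper_width: 0.0443
grip_force: 26.3
```

Run:
```python
from h import *
s=st(); p,M=cam("wrist"); save(p,"w6"); find(p,M,"offcut_2",n=2); find(p,M,"saw_table",n=1)
for c in ("side","top"):
  p,M=cam(c); find(p,M,"offcut_2",n=3)
```

```text
24.02 [ 0.413  -0.2638  0.2121] yaw -3.084 q [-0.57  0.19 -0.13  1.25  0.   -0.63] F [-0.7  0.3 -1.1] w 0.0443 g 26.32516711950302
offcut_2 pinpoint 0.72 [ 0.4985 -0.065  -0.004 ] [470. 250.]
offcut_2 pinpoint 0.69 [ 0.4243 -0.2615  0.2014] [326. 262.]
offcut_2 pinpoint 0.8 [ 0.5004 -0.0607  0.0016] [329. 229.]
offcut_2 pinpoint 0.75 [ 0.4253 -0.2604  0.1993] [364. 136.]
offcut_2 pinpoint 0.81 [ 0.4307 -0.2578  0.2037] [446. 223.]
offcut_2 pinpoint 0.65 [ 0.4999 -0.0569 -0.0023] [357. 206.]
```

jog_arm(force=20, plan=[{"hand": 30, "tx": 0, "ty": 0, "tz": 2, "turn": 0}, {"hand": 30, "tx": 0, "ty": 0, "tz": 3, "turn": 0}, {"hand": 30, "tx": 0, "ty": 0, "tz": 3, "turn": 0}, {"hand": 30, "tx": 0, "ty": 0, "tz": 1.2, "turn": 0}, {"hand": 30, "tx": -1, "ty": -0.3, "tz": 0, "turn": 0}, {"hand": 30, "tx": -1.5, "ty": -0.4, "tz": 0, "turn": 0}, {"hand": 30, "tx": -1.5, "ty": -0.4, "tz": 0, "turn": 0}, {"hand": 30, "tx": -0.7, "ty": 0, "tz": 0, "turn": 0}, {"hand": 30, "tx": 0, "ty": 0, "tz": 1, "turn": 0}, {"hand": 30, "tx": 0, "ty": 0, "tz": 1, "turn": 0}, {"hand": 30, "tx": 0, "ty": 0, "tz": 0.5, "turn": 0}, {"hand": 30, "tx": 0, "ty": 0, "tz": 0.5, "turn": 0}, {"hand": 30, "tx": 0, "ty": 0, "tz": 0, "turn": 0}])

```text
time_s: 25.45
tool_pos: [0.4585, -0.2721, 0.0881]
tcp_rot: [0.08, -3.137, -0.001]
ft_force: [-1.6, 0.1, 0.5]
gripper_width: 0.0444
grip_force: 26.7
```

Run:
```python
from h import *
s=st()
for c in ("side","top"):
  p,M=cam(c); find(p,M,"offcut_2",n=2)
```

```text
25.45 [ 0.4585 -0.2721  0.0881] yaw -3.09 q [-0.53  0.34 -0.25  0.98 -0.   -0.59] F [-1.6  0.1  0.5] w 0.0444 g 26.656694412231445
offcut_2 pinpoint 0.78 [ 0.4737 -0.2668  0.0764] [347. 170.]
offcut_2 pinpoint 0.55 [ 0.5008 -0.0605  0.0014] [329. 229.]
offcut_2 pinpoint 0.94 [ 0.4991 -0.062   0.0014] [359. 206.]
offcut_2 pinpoint 0.86 [ 0.478  -0.2652  0.0826] [437. 208.]
```

jog_arm(plan=[{"hand": 30, "tx": 0, "ty": 0, "tz": 0.3, "turn": 0}, {"hand": 30, "tx": 0, "ty": 0, "tz": 0.3, "turn": 0}, {"hand": 30, "tx": 0, "ty": 0, "tz": 0.3, "turn": 0}, {"hand": 30, "tx": 0, "ty": 0, "tz": 0, "turn": 0}])

```text
time_s: 25.98
tool_pos: [0.4594, -0.2724, 0.0799]
tcp_rot: [0.081, -3.139, 0.0]
ft_force: [-4.8, -0.3, 3.4]
gripper_width: 0.0442
grip_force: 27.7
```

Run:
```python
from h import *
s=st()
p,M=cam("side"); find(p,M,"offcut_2",n=1)
m=optics.silhouettes(p,"offcut_2")
for d in m[:3]:
  ys,xs=np.nonzero(d["pixels"]); print(d["conf"],cv2.minAreaRect(np.c_[xs,ys].astype(np.float32)))
```

```text
25.98 [ 0.4594 -0.2724  0.0799] yaw -3.09 q [-0.53  0.35 -0.26  0.96 -0.   -0.59] F [-4.8 -0.3  3.4] w 0.0442 g 27.651165425777435
offcut_2 pinpoint 0.86 [ 5.015e-01 -5.970e-02  3.000e-04] [329. 230.]
0.71 ((342.1920471191406, 174.18052673339844), (56.50044250488281, 30.79547691345215), 14.620874404907227)
0.69 ((348.2564392089844, 166.32296752929688), (32.79746627807617, 16.72300148010254), 13.392498016357422)
0.6 ((330.7400207519531, 225.67999267578125), (20.40000343322754, 36.600006103515625), 36.86989212036133)
```

jog_arm(plan=[{"hand": 30, "tx": 0, "ty": 0, "tz": 0.3, "turn": 0}, {"hand": 30, "tx": 0, "ty": 0, "tz": 0.3, "turn": 0}, {"hand": 30, "tx": 0, "ty": 0, "tz": 0, "turn": 0}])

```text
time_s: 26.38
tool_pos: [0.46, -0.2724, 0.0739]
tcp_rot: [0.082, -3.14, 0.0]
ft_force: [-4.0, -0.2, 3.4]
gripper_width: 0.0441
grip_force: 28.2
```

Run:
```python
from h import *
s=st()
for c in ("side","wrist","top"):
  p,M=cam(c); find(p,M,"offcut_2",n=2)
```

```text
26.38 [ 0.46   -0.2724  0.0739] yaw -3.09 q [-0.53  0.36 -0.27  0.94 -0.   -0.59] F [-4.  -0.2  3.4] w 0.0441 g 28.217202723026276
offcut_2 pinpoint 0.96 [ 5.017e-01 -6.030e-02  1.000e-04] [329. 230.]
offcut_2 pinpoint 0.56 [ 0.4789 -0.268   0.0694] [345. 172.]
offcut_2 pinpoint 0.86 [ 0.5009 -0.0635 -0.004 ] [573. 269.]
offcut_2 pinpoint 0.76 [ 0.4754 -0.2722  0.0683] [322. 272.]
offcut_2 pinpoint 0.98 [ 0.4996 -0.0591 -0.0015] [358. 206.]
offcut_2 pinpoint 0.9 [ 0.4836 -0.2683  0.0716] [437. 207.]
```

jog_arm(plan=[{"hand": 30, "tx": 0, "ty": 0, "tz": 0.25, "turn": 0}, {"hand": 30, "tx": 0.3, "ty": 0, "tz": 0.12, "turn": 0}, {"hand": 30, "tx": 0.3, "ty": 0, "tz": 0.12, "turn": 0}, {"hand": 30, "tx": 0, "ty": 0, "tz": 0, "turn": 0}])

```text
time_s: 27.02
tool_pos: [0.4544, -0.2727, 0.0693]
tcp_rot: [-0.082, 3.14, 0.0]
ft_force: [-1.4, 0.6, 2.5]
gripper_width: 0.0444
grip_force: 28.4
```

jog_arm(plan=[{"hand": 30, "tx": 0.2, "ty": 0, "tz": 0.08, "turn": 0}, {"hand": 30, "tx": 0.15, "ty": 0, "tz": 0.05, "turn": 0}, {"hand": 30, "tx": 0, "ty": 0, "tz": 0, "turn": 0}])

```text
time_s: 27.27
tool_pos: [0.4508, -0.2729, 0.0681]
tcp_rot: [0.082, -3.14, -0.0]
ft_force: [-0.9, 0.6, 2.4]
gripper_width: 0.0447
grip_force: 28.4
```

Run:
```python
from h import *
s=st()
for c in ("side","wrist","top"):
  p,M=cam(c); find(p,M,"offcut_2",n=2)
```

```text
27.27 [ 0.4508 -0.2729  0.0681] yaw -3.09 q [-0.54  0.35 -0.3   0.92 -0.   -0.6 ] F [-0.9  0.6  2.4] w 0.0447 g 28.361735343933105
offcut_2 pinpoint 0.98 [ 0.4995 -0.0586  0.0008] [329. 230.]
offcut_2 pinpoint 0.73 [ 0.4691 -0.269   0.0647] [348. 173.]
offcut_2 pinpoint 0.67 [ 0.4692 -0.2713  0.0628] [324. 279.]
offcut_2 pinpoint 0.67 [ 0.4964 -0.0641 -0.0047] [576. 278.]
offcut_2 pinpoint 0.91 [ 0.4954 -0.0579 -0.0032] [357. 208.]
offcut_2 pinpoint 0.8 [ 0.4739 -0.2679  0.0648] [436. 211.]
```

jog_arm(plan=[{"hand": 30, "tx": 0, "ty": 0, "tz": 0.25, "turn": 0}, {"hand": 30, "tx": 0, "ty": 0, "tz": 0, "turn": 0}])

```text
time_s: 27.73
tool_pos: [0.451, -0.2729, 0.0667]
tcp_rot: [-0.082, 3.14, -0.001]
ft_force: [-7.0, 1.0, 18.1]
gripper_width: 0.0448
grip_force: 31.0
```

jog_arm(plan=[{"hand": 30, "tx": 0.2, "ty": 0, "tz": 0.07, "turn": 0}, {"hand": 30, "tx": 0, "ty": 0, "tz": 0, "turn": 0}])

```text
time_s: 27.9
tool_pos: [0.4508, -0.2732, 0.0666]
tcp_rot: [-0.083, 3.136, -0.001]
ft_force: [0.7, 4.3, 19.1]
gripper_width: 0.0444
grip_force: 31.0
```

jog_arm(plan=[{"hand": 30, "tx": 0.2, "ty": 0, "tz": 0.07, "turn": 0}, {"hand": 30, "tx": 0, "ty": 0, "tz": 0, "turn": 0}])

```text
time_s: 28.07
tool_pos: [0.4508, -0.2732, 0.0667]
tcp_rot: [-0.084, 3.132, -0.001]
ft_force: [6.9, 6.1, 20.2]
gripper_width: 0.0447
grip_force: 31.2
```

It is pressed flat on the table and hard against the lip: the tool no longer advances and the force is building. I'll release and rise.

jog_arm(plan=[{"hand": 30, "tx": 0, "ty": 0, "tz": -0.1, "turn": 0}, {"hand": 70, "tx": 0, "ty": 0, "tz": 0, "turn": 0}, {"hand": 70, "tx": 0, "ty": 0, "tz": 0, "turn": 0}, {"hand": 70, "tx": 0, "ty": 0, "tz": 0, "turn": 0}, {"hand": 70, "tx": 0, "ty": 0, "tz": 0, "turn": 0}, {"hand": 70, "tx": 0, "ty": 0, "tz": -1, "turn": 0}, {"hand": 70, "tx": 0, "ty": 0, "tz": -2, "turn": 0}, {"hand": 70, "tx": 0, "ty": 0, "tz": -3, "turn": 0}, {"hand": 70, "tx": 1, "ty": 0, "tz": -3, "turn": 0}, {"hand": 70, "tx": 2, "ty": 0, "tz": -3, "turn": 0}, {"hand": 70, "tx": 3, "ty": 0, "tz": -3, "turn": 0}, {"hand": 70, "tx": 3, "ty": 0, "tz": -2, "turn": 0}, {"hand": 70, "tx": 0, "ty": 0, "tz": 0, "turn": 0}])

```text
time_s: 29.15
tool_pos: [0.355, -0.2783, 0.2395]
tcp_rot: [-0.08, 3.138, -0.006]
ft_force: [0.9, -0.8, -1.2]
gripper_width: 0.0596
grip_force: 0.0
```

Run:
```python
from h import *
st()
for c in ("wrist","top","side"):
  p,M=cam(c); find(p,M,"offcut_2",n=3); 
  g=cv2.cvtColor(p["pixels"],cv2.COLOR_RGB2GRAY)
  if c!="side":
   for l in cv2.createLineSegmentDetector().detect(g)[0][:,0]:
    a=ray(p,M,l[:2].astype(float),.09);b=ray(p,M,l[2:].astype(float),.09); d=b-a; m=(a+b)/2
    if np.hypot(d[0],d[1])>.02 and abs(m[0]-.46)<.07 and abs(m[1]+.272)<.085: print(c,a[:2].round(4),b[:2].round(4),round(np.degrees(np.arctan2(d[1],d[0])),1))
prof(("top",),lo=-.02,hi=.02)
```

```text
29.15 [ 0.355  -0.2783  0.2395] yaw -3.091 q [-0.66  0.11 -0.16  1.3  -0.   -0.71] F [ 0.9 -0.8 -1.2] w 0.0596 g 0.0
offcut_2 pinpoint 0.66 [ 0.4703 -0.2719  0.0616] [324. 277.]
wrist [ 0.4509 -0.2105] [ 0.4107 -0.2131] -176.4
wrist [ 0.4967 -0.1899] [ 0.4512 -0.2102] -155.9
wrist [ 0.5304 -0.2856] [ 0.5286 -0.2563] 93.7
wrist [ 0.5261 -0.3339] [ 0.5267 -0.2869] 89.4
wrist [ 0.5313 -0.1961] [ 0.4985 -0.1896] 168.8
wrist [ 0.5251 -0.2553] [ 0.5193 -0.2073] 96.8
wrist [ 0.4274 -0.3388] [ 0.486  -0.3416] -2.8
wrist [ 0.5072 -0.3548] [ 0.5392 -0.3453] 16.5
wrist [ 0.4771 -0.3453] [ 0.507  -0.3553] -18.4
wrist [ 0.4079 -0.2863] [ 0.4024 -0.2137] 94.3
wrist [ 0.4104 -0.338 ] [ 0.408  -0.2876] 92.8
wrist [ 0.4087 -0.2072] [ 0.4427 -0.1848] 33.4
wrist [ 0.4528 -0.3655] [ 0.4148 -0.346 ] 152.9
wrist [ 0.3947 -0.2118] [ 0.4017 -0.3406] -86.9
wrist [ 0.4875 -0.3404] [ 0.531  -0.3409] -0.7
wrist [ 0.3975 -0.3406] [ 0.395  -0.2947] 93.1
wrist [ 0.5126 -0.2963] [ 0.5122 -0.3193] -91.1
wrist [ 0.393  -0.2515] [ 0.3921 -0.2134] 91.4
wrist [ 0.4072 -0.2549] [ 0.5191 -0.2456] 4.7
wrist [ 0.4145 -0.285
[... 934 characters left out ...]
] [330. 230.]
offcut_2 pinpoint 0.56 [ 0.4698 -0.2717  0.0635] [348. 173.]
top -0.008 from -0.02 [146, 146, 146, 146, 146, 147, 146, 146, 146, 141, 137, 133, 119, 105, 90, 74, 57, 40, 35, 30, 25, 31, 37, 44, 58, 72, 85, 99, 113, 126, 133, 140, 145, 146, 147, 147, 147, 147, 147, 147]
top 0.0 from -0.02 [147, 147, 147, 147, 147, 147, 147, 146, 144, 142, 135, 128, 120, 101, 84, 65, 50, 36, 23, 22, 20, 20, 28, 35, 45, 64, 83, 101, 116, 131, 142, 144, 147, 148, 148, 148, 148, 148, 148, 148]
top 0.008 from -0.02 [147, 147, 147, 147, 147, 147, 147, 148, 148, 148, 147, 141, 137, 129, 111, 92, 76, 59, 42, 31, 34, 37, 42, 54, 66, 77, 89, 101, 113, 125, 136, 143, 145, 147, 148, 148, 148, 148, 148, 148]
```

Run:
```python
from h import *
from scipy.optimize import minimize
S=[]
for c in ("wrist","side","top"):
  p,M=cam(c)
  for d in optics.silhouettes(p,"offcut_2"):
    ys,xs=np.nonzero(d["pixels"]); e=proj(p,M,[.468,-.271,.08])
    if np.hypot(xs.mean()-e[0],ys.mean()-e[1])<20: S.append((p,M,d["pixels"],c)); print(c,d["conf"],len(xs)); break
B=np.array([[x,y,z] for x in(-.05,.05) for y in(-.0225,.0225) for z in(0,.035)])
def iou(v,pr=False):
  T=R.from_euler("zy",[v[4],-v[3]]).as_matrix(); P=B@T.T+[v[0],v[1],v[2]]; r=[]
  for p,M,m,c in S:
    h=cv2.convexHull(np.array([proj(p,M,x) for x in P],np.float32)); k=np.zeros((1600,2560),np.uint8); cv2.fillConvexPoly(k,(h*4).astype(np.int32),1)
    k=cv2.resize(k.astype(np.float32),(640,400),interpolation=cv2.INTER_AREA); r.append((np.minimum(k,m).sum())/np.maximum(k,m).sum())
  return r if pr else -np.mean(r)
for v in ([.4739,-.2718,.063,.349,.058],[.4705,-.2718,.062,.349,.058],[.470,-.272,.068,.19,.058]): 
  print(v,np.round(iou(v,True),3))
  o=minimize(iou,v,method="Nelder-Mead",options=dict(initial_simplex=np.array(v)+np.vstack([np.zeros(5),np.diag([.005,.005,.005,.1,.05])]),maxfev=300)); print(o.x.round(4),o.fun)
```

```text
wrist 0.72 3942
side 0.91 564
top 0.95 783
[0.4739, -0.2718, 0.063, 0.349, 0.058] [0.948 0.837 0.913]
[ 0.4715 -0.2726  0.0604  0.3528  0.0486] -0.9282112121582031
[0.4705, -0.2718, 0.062, 0.349, 0.058] [0.909 0.885 0.928]
[ 0.4717 -0.2727  0.061   0.367   0.0522] -0.9267074465751648
[0.47, -0.272, 0.068, 0.19, 0.058] [0.917 0.694 0.918]
[ 0.4716 -0.2726  0.0604  0.3667  0.0502] -0.9275593757629395
```

```bash
python3 -c "
from h import *
print(ctrl.job_done())"
```

```text
the job is handed in; nothing more can be done
None
```

I wound the wheel first, until the gauge pointer stood between the two bars and the handle felt firm. The wooden offcut now lies flat on the sloping table against the lip, in line with the blade and released. The job is handed in; no verdict came back.

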